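# Re-jaw a granite offcut and set the jaw knob to its index

### The arm

A 6-joint arm with a two-finger parallel gripper is mounted at the origin on the work surface. World frame = base frame: x ahead of the robot, y to its left, z up, the work surface at z = 0. Lengths are in m, angles in rad, forces in N, time in s.
With the tool pointing down it reaches from about 0.35 to 0.85 m from the base axis. Payload 8.1 kg.
Tool frame: the origin (TCP) lies on the centre line of the jaws, within the pads' length; the fingertips stand 17 mm ahead of it and the grasp point (between the pads) lies 2 mm behind it; z points along the fingers, y is the line along which they close (so a half turn about z gives the same grasp; the last joint's range is limited). The gripper opens to 93 mm and grips with 3 to 60 N. Pads are 15 mm wide; open, the fingers measure 128 mm over their backs; the gripper's body (75 mm by 188 mm) begins 65 mm behind the grasp point.
Start: joints at [-1.286, 0.13, 1.488, -0, 1.523, -0.085], TCP at [0.217, -0.559, 0.236] pointing down, gripper open.
Joint ranges: [-2.96, 2.96], [-0.89, 2.26], [0.02, 2.5], [-1.34, 4.48], [0, 2.73], [-2.66, 2.66]. Speed limits (rad/s): [2.39, 2.39, 2.79, 3.14, 3.14, 3.14].

### API

Orientations are given as a rotation vector (axis times angle).
In Python, from plant import telemetry, viewer, order gives the robot as it stands.
- The arm moves only by the tool send_rows, never from a script. Its argument "plan" is a list that holds one entry, the list of rows, each a list of 5 numbers: the closure, from -1 (fully open) to 1 (shut), then the shift along the world's x, y, z normalised to -1 to 1, where 1 is 0.2 m, then the turn about the world's z normalised to -1 to 1, where 1 is 60 degrees. A call has 1 to 20 rows; each row is the pose to reach, as a shift and turn from the pose commanded when the call began; what a row does not reach only later rows make up. A row lasts 1/12 s, in which the tool goes at most 41.7 mm and 7.16 degrees, less where a joint would pass 70% of its speed; a pose out of reach is approached as far as the arm can. A call with a number of a shift or a turn outside -1 to 1 is refused whole. A call with a gripper value outside its range is refused whole. The fingers move at their own pace and stop on an object; "force" is the grip in N (left out, the last holds). Time passes only in rows, so rows that repeat a pose let the fingers close. It gives the time, the measured TCP pose, the force, the opening and the grip force at its end, in the units of the state.
- telemetry.read_state(): the state, without advancing time (a new reading comes with each control period).
- viewer.read_camera(name): name is "side" or "top" or "wrist"; returns (picture, depth): 384x512x3 uint8, blue, green, red; 384x512 float32, m along the optical axis (not along the pixel's ray), 0 where there is no reading.
- viewer.calibration(name): a dict with "camera_matrix" (3x3 intrinsics, pixels), "extrinsics" (4x4, takes a point from camera to world coordinates); the wrist camera has in their place "hand_eye" (4x4, takes a point from camera to tool coordinates, whose origin is the TCP and whose axes are the flange's). Camera axes: x right, y up, looking along -z (the intrinsics and any distortion apply to the point x, -y, -z); pixel columns grow to the right and rows downward; lengths in m; the calibration is good to about 2 mm. A picture is of the moment at which its call begins: read the wrist's pose just before it. calibration takes no time and is no camera call.
- order.close_job(): hands the job in; it is judged then, once.
The state is a dict: "t": time; "q": joint angles; "dq": joint speeds; "joint_torque": joint torques, N m; "tool_pos": TCP position; "orientation": TCP orientation; "force": force on the tool from outside, world axes, zero at the start; "wrist_torque": the same for the moment, N m; "opening": finger opening in m; "gripper_force": force on a finger pad.
Only numpy, scipy, OpenCV 4.12 (cv2) and the standard library are available. Lean on these libraries where they do the work, as an engineer would, in place of code of your own. Each camera call takes 0.05 s, during which the arm holds its last target. There are 200 camera calls.

### The job

Lift the granite offcut out of the slide-jaw fixture, give it a quarter turn so that its rebated side looks out of the fixture's front, and set it back down gently and flat between the open jaws, about midway along them. Then turn the fixture's knob clockwise until its pointer stands at the index mark, which closes the sliding jaw up to the stone. Leave the other things on the bench and the toggle switch as they are.

Things in the scene. Friction and masses are not known exactly. Their poses are not given: they have to be found in the camera images.
- fixture: Slide-jaw fixture, fixed; its place and yaw vary. Grey base 100 (x) x 214 (y, from -65 to +149) x 25 mm high, its top is the bed. Origin: on the bench under the channel between the jaws. The channel runs along x, open at both ends; front = -x side. At y = +105 mm a gearbox 88 x 88 mm, top at 50 mm (dial disc 54 mm), carries the knob.
- fixed_jaw (a point): Middle of the fixed jaw's inner face, at y = -37 mm in the fixture and 43 mm above the bench. Steel block 56 (x) x 18 (y) mm, from the bed up to 61 mm above the bench. Axes as the fixture.
- slide_jaw (a point): Middle of the sliding jaw's inner face, at y = +37 mm in the fixture minus 6 mm per rad of the knob, 43 mm above the bench. Steel block 56 (x) x 16 (y) mm, up to 61 mm above the bench. Axes as the fixture.
- knob (a joint): Angle of the knob in rad: 0 = jaws fully open (74 mm), grows as the knob turns clockwise seen from above and closes the sliding jaw by 6 mm per rad (they are geared together); it stays where it is left. The pointer is at the index mark at 2.10. Starts somewhere between 0 and 0.9.
- knob_grip (a point): On the knob's vertical axis, 82 mm above the bench. Black knob: round skirt 52 mm across up to 60 mm above the bench, on it an upright bar grip 52 mm long, 14 mm thick, from 60 to 88 mm above the bench, to be pinched across its thickness. x axis: along the bar towards the pointer end; z up.
- knob_pointer (a point): Tip of the knob's pointer, 34 mm from the knob's axis, at one end of the bar: a white tip over the dial and a white line on that half of the bar's top.
- index_mark (a point): The index mark, the only mark on the dark steel dial disc (84 mm across) under the knob: a short white raised dash, 38 mm from the knob's axis on the fixture's front (-x) side.
- offcut: Granite offcut, 60 (x) x 40 (y) x 36 mm high, about 0.22 kg, loose, sawn grey with a polished black top. Origin: centre of its underside; z up. Starts on the fixture's bed with its long x axis along the channel, close to the fixed jaw, rebated side towards the sliding jaw. It must end with its long x axis across the channel.
- offcut_rebate (a point): Middle of the rebate: a step 8 mm wide and 12 mm deep cut along the whole top of the offcut's +y long side, so that this side is only 24 mm high. This point lies on the ledge, 16 mm from the offcut's centre towards +y and 24 mm above its underside.
- cup_wheel: Diamond-segmented steel cup wheel, 100 mm across, 35 mm high, lying loose on the bench, cup up. Origin: centre of its underside. Not to be disturbed.
- level: Aluminium spirit level, 230 (x) x 22 (y) x 48 mm high, loose, standing on the bench. Origin: centre of its underside. Not to be disturbed.
- handpiece: Chrome pneumatic carving handpiece, 170 mm long (along x, from -85 to +85 mm), 25 mm thick, lying loose. Origin: on the bench under its middle. Not to be disturbed.
- housing: Grey extraction housing fixed to the bench, 130 (x) x 170 (y) x 110 mm high, with a duct stub 80 mm across on top up to 140 mm and a black toggle switch up to about 170 mm. Origin: centre of its underside.
- toggle (a joint): Toggle switch on the housing, 0 = off (as it starts), grows to 0.9 rad when thrown. Not to be touched.
Mind the look-alikes: they are no part of the job. Of the things that look like the offcut, the middle-sized one is meant.

How it is judged:
By the outcome, as a careful person would: the job done as asked, in the order asked, and still so for the second after the job is handed in, with the robot touching nothing.
It also fails if it takes over 72 s, if anything falls off the work surface, if the arm or the gripper's body presses on something with over 40 N, if the wrist force passes 120 N, or if a joint passes its speed limit or range.

## Working session

There is one attempt and no reset: what is moved stays moved. The work goes in short steps, Python scripts to look and compute and a tool call to move; the robot and the scene stay as the last step left them, time stands still between calls to the robot, and variables do not carry over. Pictures are saved under pics/ and viewed, at most 10 in all, crops included, and the job is handed in when it is done.

Besides the shell and the picture viewer there is one more tool, called after ">>>" by a JSON object that holds its "api" and its "payload", one argument or row to a line. send_rows: Moves the arm, as the interface text tells. Scaled input: -1 to 1 covers 0.2 m each way for a shift and 60 degrees each way for a turn. Its arguments: {"type":"object","properties":{"plan":{"type":"array"},"force":{"type":"number"}},"required":["plan"]}

```bash
mkdir -p pics; ls
cat > h.py <<'E'
import numpy as np, cv2
from plant import telemetry, viewer, order
from scipy.spatial.transform import Rotation as R
def cam(name):
    s=telemetry.read_state(); c=viewer.calibration(name); im,d=viewer.read_camera(name)
    K=np.array(c["camera_matrix"])
    if "extrinsics" in c: T=np.array(c["extrinsics"])
    else:
        W=np.eye(4); W[:3,:3]=R.from_rotvec(s["orientation"]).as_matrix(); W[:3,3]=s["tool_pos"]
        T=W@np.array(c["hand_eye"])
    return im,d,K,T,c
def cloud(d,K,T):
    v,u=np.mgrid[:d.shape[0],:d.shape[1]]
    x=(u-K[0,2])/K[0,0]*d; y=(v-K[1,2])/K[1,1]*d
    return np.stack([x,-y,-d],-1)@T[:3,:3].T+T[:3,3]
def onplane(uv,K,T,z):
    uv=np.atleast_2d(uv).astype(float)
    r=np.stack([(uv[:,0]-K[0,2])/K[0,0],-(uv[:,1]-K[1,2])/K[1,1],-np.ones(len(uv))],-1)@T[:3,:3].T
    return T[:3,3]+r*((z-T[2,3])/r[:,2])[:,None]
E
python3 - <<'E'
from h import *
print(telemetry.read_state())
for n in("top","side","wrist"):
    im,d,K,T,c=cam(n); cv2.imwrite(f"pics/{n}0.png",im); np.savez(f"{n}0.npz",im=im,d=d,K=K,T=T)
    print(n,K.round(1).tolist(),T.round(3).tolist(),[k for k in c],(d>0).mean(), c.get('distortion'))
E
```

```text
pics
{'t': 0.0, 'q': array([-1.28638821e+00,  1.31169641e-01,  1.48928748e+00, -1.69411590e-05,
        1.52300367e+00, -8.53624308e-02]), 'dq': array([ 4.05574197e-05, -1.60214249e-03, -6.14530908e-04,  1.33483094e-03,
        3.51927112e-04,  4.08828980e-04]), 'joint_torque': array([ 2.22175986e-03, -5.59834063e+01, -4.91760314e+01,  7.70500582e-02,
        3.54400172e-02, -1.88161939e-04]), 'tool_pos': array([ 0.21672286, -0.55890476,  0.23457786]), 'orientation': array([-3.08622577e+00, -5.77190660e-01,  3.17824478e-04]), 'force': array([-0.32974109,  0.67781354,  0.1922144 ]), 'wrist_torque': array([ 0.01343018, -0.03338255,  0.03551563]), 'gripper_force': 0.0, 'opening': 0.09333295522009419}
top [[393.6, 0.0, 256.3], [0.0, 393.6, 201.0], [0.0, 0.0, 1.0]] [[0.017, 0.99, -0.137, 0.417], [-1.0, 0.016, -0.006, 0.046], [-0.004, 0.137, 0.991, 1.281], [0.0, 0.0, 0.0, 1.0]] ['camera_matrix', 'extrinsics'] 0.9957834879557291 None
side [[412.0, 0.0, 256.2], [0.0, 412.0, 189.6], [0.0, 0.0, 1.0]] [[-0.958, 0.203, -0.2, 0.415], [-0.285, -0.669, 0.686, 0.718], [0.005, 0.715, 0.699, 0.776], [0.0, 0.0, 0.0, 1.0]] ['camera_matrix', 'extrinsics'] 0.99615478515625 None
wrist [[296.4, 0.0, 254.8], [0.0, 296.4, 189.2], [0.0, 0.0, 1.0]] [[0.361, 0.891, 0.275, 0.292], [-0.933, 0.345, 0.106, -0.529], [-0.001, -0.294, 0.956, 0.383], [0.0, 0.0, 0.0, 1.0]] ['camera_matrix', 'hand_eye'] 0.9962158203125 None
```

View pics/top0.png

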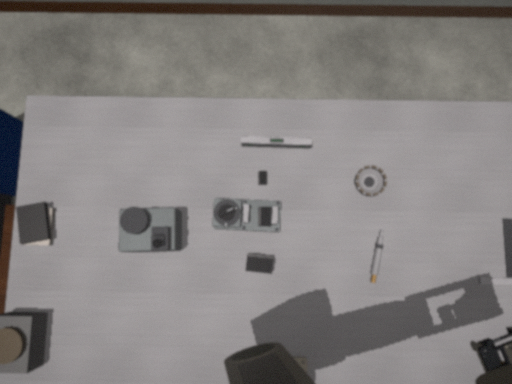

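View pics/side0.png

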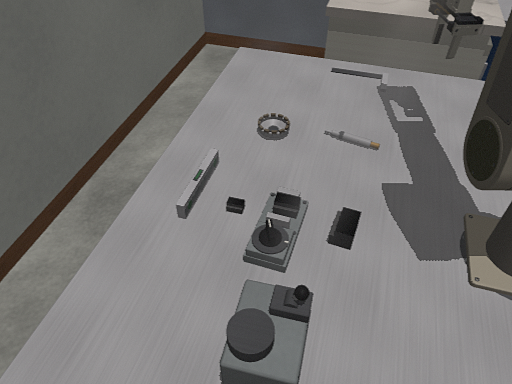

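The top view shows the fixture at about (247,214), with its gearbox to the left at (228,212) and the middle-sized offcut in it at (266,215). Look-alikes are at (263,177) and (260,262), the level at (277,142), the cup wheel at (370,181), the handpiece at (377,255) and the housing at (150,230). In the side view the jaws are at about (285,205) and the knob at (270,235).

Run:
```python
from h import *
f=np.load("top0.npz"); P=cloud(f["d"],f["K"],f["T"])
for u,v in [(247,226),(228,212),(266,215),(276,215),(220,228),(279,228),(279,202),(263,177),(260,262),(300,200),(150,230)]: print(u,v,P[v,u].round(3))
w=(P[...,2]>.015)&(P[...,2]<.1); w[:190]=0;w[238:]=0;w[:,:205]=0;w[:,290:]=0
w[190:194,255:270]=0
pts=P[w][:,:2].astype(np.float32); print(len(pts),cv2.minAreaRect(pts))
```

```text
247 226 [0.51  0.082 0.021]
228 212 [0.547 0.139 0.088]
266 215 [0.543 0.022 0.06 ]
276 215 [ 0.543 -0.009  0.063]
220 228 [0.502 0.168 0.025]
279 228 [ 0.505 -0.02   0.028]
279 202 [ 0.589 -0.02   0.023]
263 177 [0.67  0.033 0.027]
260 262 [0.398 0.039 0.051]
300 200 [ 0.6  -0.09 -0.  ]
150 230 [0.487 0.368 0.11 ]
2090 ((0.5464619994163513, 0.0831298679113388), (0.21377964317798615, 0.10050467401742935), 87.83746337890625)
```

>>> {"api": "send_rows", "payload": {
  "plan": [
    [[-1,0.82,1,0,0.4],[-1,0.82,1,0,0.4],[-1,0.82,1,0,0.4],[-1,0.82,1,0,0.4],[-1,0.82,1,0,0.4],[-1,0.82,1,0,0.4],[-1,0.82,1,0,0.4],[-1,0.82,1,0,0.4]]
  ]
}}

```text
t: 0.82
tool_pos: [0.3825, -0.3572, 0.2355]
orientation: [-2.897, -1.213, -0.001]
force: [-0.3, -0.9, 1.1]
opening: 0.0928
gripper_force: 0.0
```

>>> {"api": "send_rows", "payload": {
  "plan": [
    [[-1,0.82,1,0,0.4],[-1,0.82,1,0,0.4],[-1,0.82,1,0,0.4],[-1,0.82,1,0,0.4],[-1,0.82,1,0,0.4],[-1,0.82,1,0,0.4],[-1,0.82,1,0,0.4],[-1,0.82,1,0,0.4]]
  ]
}}

```text
t: 1.48
tool_pos: [0.5458, -0.1585, 0.2351]
orientation: [-2.583, -1.787, 0.001]
force: [-0.5, -0.2, -0.0]
opening: 0.093
gripper_force: 0.0
```

>>> {"api": "send_rows", "payload": {
  "plan": [
    [[-1,0,1,0,0.31],[-1,0,1,0,0.31],[-1,0,1,0,0.31],[-1,0,1,0,0.31],[-1,0,1,0,0.31],[-1,0,1,0,0.31],[-1,0,1,0,0.31],[-1,0,1,0,0.31]]
  ]
}}

```text
t: 2.15
tool_pos: [0.5448, 0.0383, 0.2355]
orientation: [2.265, 2.176, -0.002]
force: [0.3, -0.3, 0.3]
opening: 0.0931
gripper_force: 0.0
```

Run:
```python
from h import *
s=telemetry.read_state();print(s["t"],s["tool_pos"],s["orientation"],s["q"])
im,d,K,T,c=cam("wrist"); cv2.imwrite("pics/w1.png",im); np.savez("w1.npz",im=im,d=d,K=K,T=T)
P=cloud(d,K,T)
top=P[...,2].copy(); 
for h0 in(-.01,.02,.03,.045,.055,.065,.08,.095): print(h0,(P[...,2]>h0).sum())
```

```text
2.15 [0.54478421 0.03832451 0.23550889] [ 2.26485914e+00  2.17632068e+00 -1.54724417e-03] [-2.29217940e-02 -1.47241276e-02  1.63918374e+00 -1.10912685e-03
  1.51741633e+00  1.70038507e-02]
-0.01 196608
0.02 73649
0.03 67066
0.045 64320
0.055 52802
0.065 48436
0.08 48425
0.095 47523
```

View pics/w1.png

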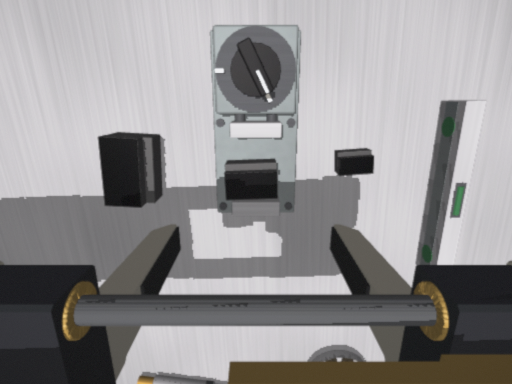

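The wrist view (left = fixture front, up = +y) shows the gearbox and knob at (255,70), with the pointer at (268,100) and the index dash at (219,70). The sliding jaw is at (256,128), and the stone at (252,180) is close to the fixed jaw at (256,205).

```bash
cat > meas.py <<'E'
from h import *
import sys
def rect(m,P,z0=None):
    n,l,st,_=cv2.connectedComponentsWithStats(m.astype(np.uint8))
    i=1+np.argmax(st[1:,4]); w=l==i
    return cv2.minAreaRect(P[w][:,:2].astype(np.float32)), np.median(P[w],0).round(4), st[i]
if __name__=="__main__":
    f=np.load(sys.argv[1]); im,d,K,T=[f[k] for k in("im","d","K","T")]; P=cloud(d,K,T); Z=P[...,2]
    roi=np.zeros(d.shape,bool); roi[20:216,205:303]=1
    print("base",rect(roi&(Z>.017)&(Z<.1),P))
    g=im.astype(int).mean(2)
    for n,m in [("gearbox",roi&(Z>.042)&(Z<.1)&(P[...,1]>.09)),("stone",roi&(Z>.052)&(Z<.07)&(g<60)&(P[...,1]<.06)),
                ("sjaw",roi&(Z>.055)&(Z<.066)&(g>150)&(P[...,1]>.05)&(P[...,1]<.1)),("fjaw",roi&(Z>.055)&(Z<.066)&(g>60)&(P[...,1]<.02)),
                ("bar",roi&(Z>.08)&(Z<.1)&(P[...,1]>.09))]:
        print(n,m.sum(),rect(m,P) if m.sum()>8 else "")
    w=np.argwhere(roi&(im.min(2)>225)&(P[...,1]>.1)&(Z>.045))
    print("white",[(v,u,P[v,u].round(4).tolist()) for v,u in w])
    for v in range(118,216,3): print(v,[ (P[v,u,1:].round(4).tolist(), int(g[v,u])) for u in(252,)])
E
python3 meas.py w1.npz
```

```text
base (((0.5455265641212463, 0.08510348945856094), (0.21336708962917328, 0.10025599598884583), 87.72010803222656), array([0.546 , 0.1016, 0.0525]), array([  210,    25,    91,   191, 15855], dtype=int32))
gearbox 7807 (((0.5476916432380676, 0.14040018618106842), (0.10276933014392853, 0.08811617642641068), 87.8178482055664), array([0.5476, 0.147 , 0.0533]), array([ 212,   25,   86,  105, 7807], dtype=int32))
stone 1463 (((0.5384970903396606, 0.02583620697259903), (0.05898696929216385, 0.032140109688043594), 0.20092912018299103), array([0.5382, 0.0269, 0.0604]), array([ 225,  170,   53,   30, 1463], dtype=int32))
sjaw 772 (((0.5457265377044678, 0.08789607882499695), (0.015146330930292606, 0.056059516966342926), 87.68208312988281), array([0.5457, 0.0881, 0.0606]), array([229, 123,  53,  15, 772], dtype=int32))
fjaw 733 (((0.5428218841552734, -0.0006072111427783966), (0.020961474627256393, 0.055152375251054764), 86.818359375), array([ 0.5421, -0.0014,  0.0602]), array([232, 199,  48,  17, 723], dtype=int32))
bar 902 (((0.5480301380157471, 0.148085817694664), (0.01402168720960617, 0.051786
[... 4984 characters left out ...]
[0.0664, 0.0241], 175)]
148 [([0.063, 0.0256], 175)]
151 [([0.0591, 0.0245], 173)]
154 [([0.0552, 0.0233], 172)]
157 [([0.0516, 0.0241], 170)]
160 [([0.0495, 0.0317], 56)]
163 [([0.0493, 0.0483], 85)]
166 [([0.046, 0.0491], 111)]
169 [([0.0424, 0.0488], 99)]
172 [([0.0414, 0.0592], 46)]
175 [([0.0383, 0.0606], 36)]
178 [([0.0347, 0.0602], 37)]
181 [([0.0309, 0.0592], 32)]
184 [([0.0278, 0.0608], 32)]
187 [([0.0243, 0.0611], 22)]
190 [([0.0205, 0.0601], 20)]
193 [([0.0165, 0.059], 21)]
196 [([0.0133, 0.0605], 21)]
199 [([0.0092, 0.0591], 60)]
202 [([0.0062, 0.0609], 114)]
205 [([0.0025, 0.0608], 123)]
208 [([-0.0014, 0.0603], 130)]
211 [([-0.0049, 0.0611], 126)]
214 [([-0.0085, 0.0613], 125)]
```

>>> {"api": "send_rows", "payload": {
  "plan": [
    [[-1,-0.03,-0.04,-0.1,0.04],[-1,-0.03,-0.04,-0.3,0.04],[-1,-0.03,-0.04,-0.5,0.04],[-1,-0.03,-0.04,-0.65,0.04],[-1,-0.03,-0.04,-0.78,0.04],[-1,-0.03,-0.04,-0.87,0.04],[-1,-0.03,-0.04,-0.92,0.04],[-1,-0.03,-0.04,-0.94,0.04],[-1,-0.03,-0.04,-0.94,0.04]]
  ]
}}

```text
t: 2.95
tool_pos: [0.5386, 0.0313, 0.0472]
orientation: [-2.219, -2.223, 0.001]
force: [-0.5, 0.1, -0.2]
opening: 0.093
gripper_force: 0.0
```

>>> {"api": "send_rows", "payload": {
  "plan": [
    [[1,0,0,0,0],[1,0,0,0,0],[1,0,0,0,0],[1,0,0,0,0],[1,0,0,0,0],[1,0,0,0,0],[1,0,0,0,0],[1,0,0,0,0],[1,0,0,0,0],[1,0,0,0,0]]
  ],
  "force": 25
}}

```text
t: 3.78
tool_pos: [0.5393, 0.0327, 0.0482]
orientation: [2.217, 2.225, 0.001]
force: [-0.9, 1.1, 6.0]
opening: 0.0597
gripper_force: 25.0
```

>>> {"api": "send_rows", "payload": {
  "plan": [
    [[1,0,0,0.03,0],[1,0,0,0.1,0],[1,0,0,0.2,0],[1,0,0,0.3,0],[1,0,0,0.35,0],[1,0,-0.1,0.35,0.1],[1,0,-0.2,0.35,0.2],[1,0,-0.3,0.35,0.3],[1,0,-0.35,0.35,0.4],[1,0,-0.4,0.35,0.5],[1,0,-0.4,0.35,0.6],[1,0,-0.4,0.35,0.7],[1,0,-0.4,0.35,0.75],[1,0,-0.4,0.35,0.75]]
  ]
}}

```text
t: 4.95
tool_pos: [0.5382, -0.0475, 0.1169]
orientation: [-1.194, -2.904, 0.001]
force: [-0.2, 0.1, -2.0]
opening: 0.06
gripper_force: 25.0
```

>>> {"api": "send_rows", "payload": {
  "plan": [
    [[1,0,-0.1,0,0.1],[1,0,-0.2,0,0.2],[1,0,-0.3,0,0.3],[1,0,-0.35,0,0.4],[1,0,-0.35,0,0.5],[1,0,-0.35,0,0.6],[1,0,-0.35,0,0.7],[1,0,-0.35,0,0.75],[1,0,-0.35,0,0.75]]
  ]
}}

```text
t: 5.7
tool_pos: [0.5385, -0.1173, 0.1171]
orientation: [0.006, -3.141, -0.0]
force: [-0.2, -0.6, -2.3]
opening: 0.0595
gripper_force: 25.0
```

>>> {"api": "send_rows", "payload": {
  "plan": [
    [[1,0,0,-0.1,0],[1,0,0,-0.2,0],[1,0,0,-0.3,0],[1,0,0,-0.38,0],[1,0,0,-0.43,0],[1,0,0,-0.45,0],[1,0,0,-0.46,0],[1,0,0,-0.465,0],[1,0,0,-0.47,0],[1,0,0,-0.47,0]]
  ]
}}

```text
t: 6.53
tool_pos: [0.5396, -0.1177, 0.0246]
orientation: [-0.005, 3.14, -0.001]
force: [-1.2, 0.3, -2.1]
opening: 0.0599
gripper_force: 25.0
```

>>> {"api": "send_rows", "payload": {
  "plan": [
    [[1,0,0,-0.003,0],[1,0,0,-0.006,0],[1,0,0,-0.008,0],[1,0,0,-0.008,0]]
  ]
}}

```text
t: 6.87
tool_pos: [0.5395, -0.1176, 0.0232]
orientation: [-0.005, 3.14, -0.001]
force: [-3.0, 0.7, 5.3]
opening: 0.0602
gripper_force: 25.0
```

>>> {"api": "send_rows", "payload": {
  "plan": [
    [[-1,0,0,0,0],[-1,0,0,0,0],[-1,0,0,0,0],[-1,0,0,0,0],[-1,0,0,0,0],[-1,0,0,0.1,0],[-1,0,0,0.3,0],[-1,0,0,0.45,-0.1],[-1,0,0,0.6,-0.2],[-1,0,0,0.75,-0.3],[-1,0,0,0.75,-0.4],[-1,0,0,0.75,-0.5],[-1,0,0,0.75,-0.6],[-1,0,0,0.75,-0.7],[-1,0,0,0.75,-0.75]]
  ]
}}

```text
t: 8.12
tool_pos: [0.5388, -0.1174, 0.172]
orientation: [1.206, 2.901, 0.0]
force: [-0.9, 0.0, -0.2]
opening: 0.0928
gripper_force: 0.0
```

>>> {"api": "send_rows", "payload": {
  "plan": [
    [[-1,0,0,0,-0.1],[-1,0,0,0,-0.2],[-1,0,0,0,-0.3],[-1,0,0,0,-0.4],[-1,0,0,0,-0.5],[-1,0,0,0,-0.6],[-1,0,0,0,-0.7],[-1,0,0,0,-0.75],[-1,0,0,0,-0.75],[-1,0,0,0,-0.75]]
  ]
}}

```text
t: 8.95
tool_pos: [0.5388, -0.1174, 0.1719]
orientation: [-2.215, -2.227, 0.0]
force: [0.6, -0.2, -0.0]
opening: 0.0932
gripper_force: 0.0
```

```bash
cat > st.py <<'E'
from h import *
import sys
s=telemetry.read_state();print(s["t"],s["tool_pos"].round(4),s["orientation"].round(3),s["q"].round(3),s["opening"],s["force"].round(1))
im,d,K,T,c=cam("wrist"); n=sys.argv[1]; cv2.imwrite(f"pics/{n}.png",im); np.savez(n+".npz",im=im,d=d,K=K,T=T)
E
cat > stone.py <<'E'
from meas import *
f=np.load(sys.argv[1]); x,y,zb=map(float,sys.argv[2:5]); P=cloud(f["d"],f["K"],f["T"]); Z=P[...,2]; g=f["im"].mean(2)
near=(abs(P[...,0]-x)<.05)&(abs(P[...,1]-y)<.05)
for n,a,b in(("all",.012,.045),("top",.031,.045),("ledge",.018,.029)):
    m=near&(Z>zb+a)&(Z<zb+b)
    if len(sys.argv)>5: m&=g<float(sys.argv[5])
    print(n,m.sum(),rect(m,P))
E
python3 st.py w2; python3 stone.py w2.npz 0.5395 -0.1176 0
```

```text
8.95 [ 0.5388 -0.1174  0.1719] [-2.215 -2.227  0.   ] [-0.308  0.039  1.703 -0.     1.401 -0.313] 0.09316136169647748 [ 0.6 -0.2 -0. ]
all 2381 (((0.5417004823684692, -0.11731455475091934), (0.06043149158358574, 0.03951140493154526), 89.85607147216797), array([ 0.5419, -0.1139,  0.0352]), array([ 240,  151,   40,   62, 2381], dtype=int32))
top 1871 (((0.5455790758132935, -0.11732430011034012), (0.06043149158358574, 0.031754132360219955), 89.85607147216797), array([ 0.5454, -0.1157,  0.0354]), array([ 247,  154,   33,   59, 1871], dtype=int32))
ledge 450 (((0.5412978529930115, -0.1169106736779213), (0.059494610875844955, 0.038540590554475784), 89.61862182617188), array([ 0.5262, -0.1109,  0.0231]), array([240, 152,  39,  56, 450], dtype=int32))
```

View pics/w2.png

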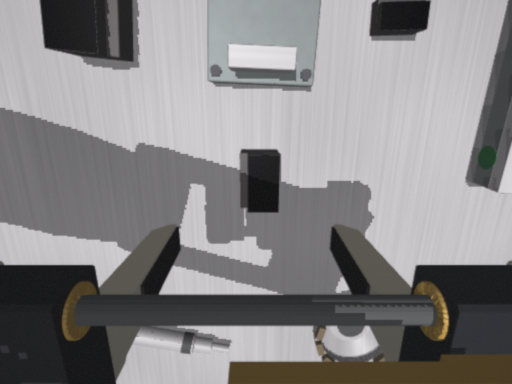

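The wrist view shows the stone on the bench at about (260,181), with its rebate towards the fixture's front and the measured sizes agreeing. Next I regrasp it across its 40 mm width.

>>> {"api": "send_rows", "payload": {
  "plan": [
    [[-1,0.015,0,-0.15,0],[-1,0.015,0,-0.3,0],[-1,0.015,0,-0.45,0],[-1,0.015,0,-0.57,0],[-1,0.015,0,-0.66,0],[-1,0.015,0,-0.72,0],[-1,0.015,0,-0.75,0],[-1,0.015,0,-0.755,0],[-1,0.015,0,-0.755,0]]
  ]
}}

```text
t: 9.75
tool_pos: [0.5423, -0.1176, 0.0216]
orientation: [2.217, 2.225, 0.0]
force: [-1.0, -1.1, 0.2]
opening: 0.0936
gripper_force: 0.0
```

>>> {"api": "send_rows", "payload": {
  "plan": [
    [[1,0,0,0,0],[1,0,0,0,0],[1,0,0,0,0],[1,0,0,0,0],[1,0,0,0,0],[1,0,0,0,0],[1,0,0,0,0],[1,0,0,0,0],[1,0,0,0,0],[1,0,0,0,0],[1,0,0,0,0],[1,0,0,0,0]]
  ],
  "force": 25
}}

```text
t: 10.75
tool_pos: [0.5419, -0.1174, 0.021]
orientation: [2.218, 2.225, 0.0]
force: [0.8, -0.2, 0.1]
opening: 0.0399
gripper_force: 25.0
```

>>> {"api": "send_rows", "payload": {
  "plan": [
    [[1,0,0,0.03,0],[1,0,0,0.12,0],[1,0,0,0.25,0],[1,0,0,0.38,0],[1,0,0,0.425,0],[1,0.01,0.1,0.425,-0.04],[1,0.01,0.25,0.425,-0.04],[1,0.01,0.4,0.425,-0.04],[1,0.01,0.55,0.425,-0.04],[1,0.01,0.67,0.425,-0.04],[1,0.01,0.75,0.425,-0.04],[1,0.01,0.78,0.425,-0.04],[1,0.01,0.78,0.425,-0.04],[1,0.01,0.78,0.425,-0.04]]
  ]
}}

```text
t: 11.92
tool_pos: [0.5436, 0.0381, 0.1056]
orientation: [-2.263, -2.179, 0.001]
force: [-0.4, -0.7, -2.6]
opening: 0.0397
gripper_force: 25.0
```

```bash
python3 st.py w3; python3 stone.py w3.npz 0.5436 0.0386 .085
python3 - <<'E'
from meas import *
f=np.load("w3.npz"); P=cloud(f["d"],f["K"],f["T"]); Z=P[...,2]
m=(abs(Z-.061)<.006)&(abs(P[...,0]-.5436)<.035)&(f["im"].mean(2)>60)
for n,a,b in(("sj",.07,.1),("fj",-.02,.01)):
    q=m&(P[...,1]>a)&(P[...,1]<b); print(n,q.sum(),rect(q,P) if q.sum()>9 else "")
E
```

```text
11.9167 [0.5436 0.0381 0.1056] [-2.263e+00 -2.179e+00  1.000e-03] [-2.400e-02  8.500e-02  1.781e+00 -1.000e-03  1.276e+00  1.400e-02] 0.0397042205059349 [-0.4 -0.7 -2.6]
all 9252 (((0.5433754920959473, 0.04516041278839111), (0.06471823155879974, 0.05907608941197395), 22.8471736907959), array([0.5429, 0.0482, 0.1196]), array([ 180,  197,  150,   98, 9248], dtype=int32))
top 6474 (((0.5543010830879211, 0.04447561502456665), (0.04785405099391937, 0.04819052293896675), 87.88982391357422), array([0.5479, 0.0467, 0.12  ]), array([ 230,  209,  100,   86, 5903], dtype=int32))
ledge 2118 (((0.5294601917266846, 0.04905922710895538), (0.06791260093450546, 0.036127250641584396), 56.45331954956055), array([0.5262, 0.0493, 0.1078]), array([ 188,  200,  107,   95, 1898], dtype=int32))
sj 2104 (((0.5457006692886353, 0.08810581266880035), (0.016290899366140366, 0.05585136264562607), 87.60472869873047), array([0.5457, 0.0884, 0.0606]), array([ 215,  137,   86,   26, 2104], dtype=int32))
fj 0
```

View pics/w3.png

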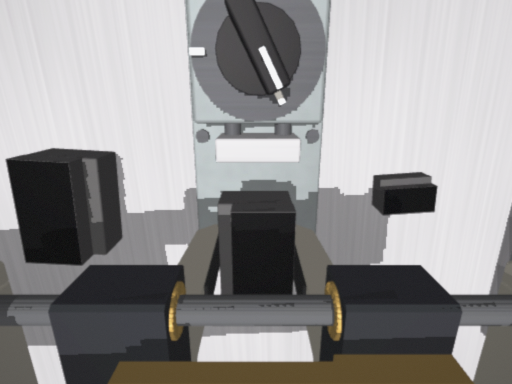

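The stone hangs level and held at (256,245). Its far end measures y ≈ 0.0686, which leaves about 11 mm to the sliding jaw and 2 mm to the fixed jaw.

>>> {"api": "send_rows", "payload": {
  "plan": [
    [[1,0,0,-0.07,0],[1,0,0,-0.14,0],[1,0,0,-0.2,0],[1,0,0,-0.24,0],[1,0,0,-0.27,0],[1,0,0,-0.285,0],[1,0,0,-0.29,0],[1,0,0,-0.29,0]]
  ]
}}

```text
t: 12.63
tool_pos: [0.5441, 0.0384, 0.0482]
orientation: [2.264, 2.178, 0.0]
force: [-0.7, -0.5, -3.1]
opening: 0.0398
gripper_force: 25.0
```

>>> {"api": "send_rows", "payload": {
  "plan": [
    [[1,0,0,-0.003,0],[1,0,0,-0.006,0],[1,0,0,-0.006,0]]
  ]
}}

```text
t: 12.88
tool_pos: [0.5443, 0.0386, 0.0473]
orientation: [2.263, 2.178, 0.001]
force: [0.3, 0.7, -2.5]
opening: 0.0395
gripper_force: 25.0
```

>>> {"api": "send_rows", "payload": {
  "plan": [
    [[1,0,0,-0.003,0],[1,0,0,-0.005,0],[1,0,0,-0.005,0]]
  ]
}}

```text
t: 13.13
tool_pos: [0.5441, 0.0386, 0.046]
orientation: [2.264, 2.178, 0.0]
force: [1.0, 0.3, -0.9]
opening: 0.0398
gripper_force: 25.0
```

>>> {"api": "send_rows", "payload": {
  "plan": [
    [[1,0,0,-0.002,0],[1,0,0,-0.003,0],[1,0,0,-0.003,0]]
  ]
}}

```text
t: 13.38
tool_pos: [0.5441, 0.0386, 0.046]
orientation: [2.264, 2.178, 0.0]
force: [-3.7, 0.4, 5.3]
opening: 0.0398
gripper_force: 25.0
```

>>> {"api": "send_rows", "payload": {
  "plan": [
    [[-1,0,0,0,0],[-1,0,0,0,0],[-1,0,0,0,0],[-1,0,0,0,0],[-1,0,0,0,0],[-1,0,0,0,0],[-1,0,0,0,0],[-1,0,0,0.1,0],[-1,0,0,0.25,0],[-1,0,0,0.45,0],[-1,0,0,0.65,0],[-1,0,0,0.8,0],[-1,0,0,0.85,0],[-1,0,0,0.85,0],[-1,0,0,0.85,0]]
  ]
}}

```text
t: 14.63
tool_pos: [0.5439, 0.0386, 0.2148]
orientation: [2.264, 2.178, 0.0]
force: [0.6, -0.6, -1.4]
opening: 0.0929
gripper_force: 0.0
```

```bash
python3 st.py w4; python3 stone.py w4.npz 0.5436 0.0386 .025 70; python3 meas.py w4.npz | grep -E "^(bar|sjaw|fjaw|base)"
```

```text
14.6333 [0.5439 0.0386 0.2148] [2.264 2.178 0.   ] [-0.023 -0.007  1.67   0.     1.479  0.015] 0.09287653477855533 [ 0.6 -0.6 -1.4]
all 1848 (((0.5436925292015076, 0.03713308647274971), (0.06326337903738022, 0.03998297080397606), 87.85638427734375), array([0.5458, 0.0396, 0.0604]), array([ 238,  148,   36,   59, 1848], dtype=int32))
top 1646 (((0.5466351509094238, 0.038601815700531006), (0.06011520326137543, 0.03147589787840843), 87.77277374267578), array([0.5467, 0.0399, 0.0605]), array([ 244,  151,   30,   56, 1646], dtype=int32))
ledge 165 (((0.5261551737785339, 0.02245967462658882), (0.022643711417913437, 0.005691717844456434), 86.76045227050781), array([0.526 , 0.0218, 0.0482]), array([238, 182,   6,  20, 105], dtype=int32))
base (((0.5456792116165161, 0.08766878396272659), (0.20971331000328064, 0.1000986397266388), 87.7928466796875), array([0.546 , 0.1061, 0.0525]), array([  208,    20,    95,   196, 17365], dtype=int32))
sjaw 875 (((0.5458592772483826, 0.08786283433437347), (0.015279900282621384, 0.054856013506650925), 87.71266174316406), array([0.5458, 0.088 , 0.0607]), array([229, 125,  55,  16, 875], dtype=int32))
fjaw 454 (((0.5426899790763855, 0.003740960732102394), (0.011673510074615479, 0.05512261390686035), 87.78070068359375), array([0.5427, 0.0033, 0.0601]), array([231, 205,  51,  11, 454], dtype=int32))
bar 1043 (((0.5480197668075562, 0.1482285112142563), (0.014022708870470524, 0.0519377738237381), 24.830509185791016), array([0.5476, 0.1491, 0.0875]), array([ 236,   33,   40,   64, 1043], dtype=int32))
```

View pics/w4.png

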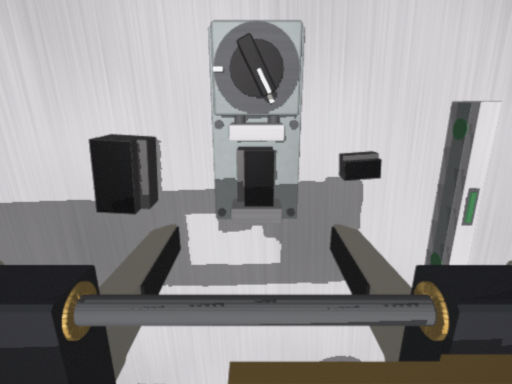

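The stone sits flat and square at (258,178), its rebate to the front and midway along the jaws to within about 1 mm. The knob bar is centred at (0.548, 0.148) with its axis at 114.8°.

>>> {"api": "send_rows", "payload": {
  "plan": [
    [[-1,0.02,0.15,0,0.1],[-1,0.02,0.35,0,0.2],[-1,0.02,0.5,0,0.3],[-1,0.02,0.55,0,0.4],[-1,0.02,0.55,-0.1,0.45],[-1,0.02,0.55,-0.25,0.45],[-1,0.02,0.55,-0.4,0.45],[-1,0.02,0.55,-0.52,0.45],[-1,0.02,0.55,-0.6,0.45],[-1,0.02,0.55,-0.65,0.45],[-1,0.02,0.55,-0.67,0.45],[-1,0.02,0.55,-0.67,0.45],[-1,0.02,0.55,-0.67,0.45]]
  ]
}}

```text
t: 15.77
tool_pos: [0.548, 0.1486, 0.0815]
orientation: [-1.693, -2.646, -0.0]
force: [0.2, 0.6, -0.5]
opening: 0.0932
gripper_force: 0.0
```

>>> {"api": "send_rows", "payload": {
  "plan": [
    [[1,0,0,0,0],[1,0,0,0,0],[1,0,0,0,0],[1,0,0,0,0],[1,0,0,0,0],[1,0,0,0,0],[1,0,0,0,0],[1,0,0,0,0],[1,0,0,0,0],[1,0,0,0,0],[1,0,0,0,0],[1,0,0,0,0],[1,0,0,0,0],[1,0,0,0,0]]
  ],
  "force": 30
}}

```text
t: 16.93
tool_pos: [0.5489, 0.149, 0.0813]
orientation: [1.692, 2.645, 0.003]
force: [5.2, 2.8, -4.3]
opening: 0.0138
gripper_force: 30.0
```

>>> {"api": "send_rows", "payload": {
  "plan": [
    [[1,0,0,0,-0.05],[1,0,0,0,-0.12],[1,0,0,0,-0.19],[1,0,0,0,-0.26],[1,0,0,0,-0.33],[1,0,0,0,-0.4],[1,0,0,0,-0.47],[1,0,0,0,-0.54],[1,0,0,0,-0.61],[1,0,0,0,-0.68],[1,0,0,0,-0.75],[1,0,0,0,-0.82],[1,0,0,0,-0.88],[1,0,0,0,-0.93],[1,0,0,0,-0.96],[1,0,0,0,-0.96],[1,0,0,0,-0.96]]
  ]
}}

```text
t: 18.35
tool_pos: [0.5501, 0.1489, 0.0814]
orientation: [2.757, 1.502, 0.008]
force: [12.9, 2.6, -8.9]
opening: 0.0136
gripper_force: 30.0
```

>>> {"api": "send_rows", "payload": {
  "plan": [
    [[1,0.01,0,0,-0.05],[1,0.01,0,0,-0.12],[1,0.01,0,0,-0.19],[1,0.01,0,0,-0.26],[1,0.01,0,0,-0.33],[1,0.01,0,0,-0.4],[1,0.01,0,0,-0.47],[1,0.01,0,0,-0.54],[1,0.01,0,0,-0.61],[1,0.01,0,0,-0.68],[1,0.01,0,0,-0.75],[1,0.01,0,0,-0.82],[1,0.01,0,0,-0.89],[1,0.01,0,0,-0.95],[1,0.01,0,0,-0.98],[1,0.01,0,0,-0.99],[1,0.01,0,0,-0.99],[1,0.01,0,0,-0.99]]
  ]
}}

```text
t: 19.85
tool_pos: [0.5508, 0.1479, 0.0813]
orientation: [3.14, -0.061, 0.003]
force: [4.3, -3.5, -3.1]
opening: 0.014
gripper_force: 30.0
```

```bash
python3 st.py w5
```

```text
19.85 [0.5508 0.1479 0.0813] [ 3.14e+00 -6.10e-02  3.00e-03] [ 1.730e-01  1.770e-01  1.728e+00 -1.000e-03  1.235e+00  1.783e+00] 0.01398098244214129 [ 4.3 -3.5 -3.1]
```

View pics/w5.png

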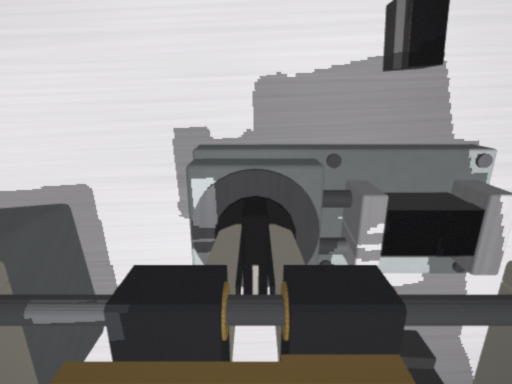

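Both fingers hold the bar, which now points along the fixture's x axis. The jaws stand close to the stone at (430,225). I'll release and check.

>>> {"api": "send_rows", "payload": {
  "plan": [
    [[0.3,0,0,0,0],[0.3,0,0,0,0],[0.3,0,0,0,0],[0.3,0,0,0,0],[0.3,0,0,0,0],[0.3,0,0,0.05,0],[0.3,0,0,0.2,0],[0.3,0,0,0.4,0],[0.3,0,0,0.6,0],[0.3,-0.1,-0.1,0.7,0],[0.3,-0.25,-0.2,0.7,0],[0.3,-0.4,-0.25,0.7,0],[0.3,-0.45,-0.25,0.7,0],[0.3,-0.45,-0.25,0.7,0],[0.3,-0.45,-0.25,0.7,0]]
  ]
}}

```text
t: 21.15
tool_pos: [0.4601, 0.0986, 0.2223]
orientation: [-3.141, 0.061, -0.003]
force: [-0.1, 0.1, 0.7]
opening: 0.0325
gripper_force: 0.0
```

```bash
python3 st.py w6; python3 stone.py w6.npz 0.5436 0.0386 .025 60
python3 - <<'E'
from meas import *
f=np.load("w6.npz"); P=cloud(f["d"],f["K"],f["T"]); Z=P[...,2]; g=f["im"].mean(2)
near=(np.hypot(P[...,0]-.548,P[...,1]-.148)<.06)
print("bar",rect(near&(Z>.08)&(Z<.1),P))
w=near&(f["im"].min(2)>190)&(Z<.07)
n,l,st,_=cv2.connectedComponentsWithStats(w.astype(np.uint8))
for i in range(1,n):
    if st[i,4]>4: print("white",st[i],P[l==i].mean(0).round(4))
m=(abs(Z-.061)<.006)&(abs(P[...,0]-.5436)<.04)
for nm,a,b in(("sj",.066,.095),("fj",-.02,.009)):
    q=m&(P[...,1]>a)&(P[...,1]<b)&(g>60); print(nm,rect(q,P))
E
```

```text
21.15 [0.4601 0.0986 0.2223] [-3.141e+00  6.100e-02 -3.000e-03] [ 0.102 -0.223  1.855  0.     1.508  1.712] 0.03245080557022318 [-0.1  0.1  0.7]
all 1954 (((0.5465944409370422, 0.03745272010564804), (0.059288445860147476, 0.030295703560113907), 87.75944519042969), array([0.5469, 0.0377, 0.0604]), array([ 284,   74,   61,   33, 1954], dtype=int32))
top 1954 (((0.5465944409370422, 0.03745272010564804), (0.059288445860147476, 0.030295703560113907), 87.75944519042969), array([0.5469, 0.0377, 0.0604]), array([ 284,   74,   61,   33, 1954], dtype=int32))
bar (((0.5485772490501404, 0.1484544724225998), (0.014487218111753464, 0.0515143908560276), 87.42046356201172), array([0.5494, 0.1479, 0.0875]), array([188,  62,  19,  60, 964], dtype=int32))
white [186  39  46   6 184] [ 0.6044  0.1459 -0.0007]
white [161  50  25  26 256] [0.5833 0.1805 0.0491]
white [218  50  26  29 252] [0.5806 0.114  0.0492]
white [159  55   1   7   7] [0.5836 0.1906 0.0476]
white [160  66   1   7   7] [0.5733 0.1908 0.0481]
white [161  77   3  30  34] [0.5516 0.1998 0.0225]
white [252  83  10  21 192] [0.547  0.0938 0
[... 495 characters left out ...]
65586483478546), 88.48499298095703), array([0.5471, 0.0759, 0.0606]), array([267,  63,  18,  59, 979], dtype=int32))
fj (((0.5426692366600037, -0.001754789613187313), (0.018105240538716316, 0.05523268133401871), 87.81656646728516), array([ 0.5436, -0.0013,  0.0601]), array([ 341,   63,   24,   59, 1118], dtype=int32))Traceback (most recent call last):
  File "stone.py", line 7, in <module>
    print(n,m.sum(),rect(m,P))
                    ~~~~^^^^^
  File "meas.py", line 5, in rect
    i=1+np.argmax(st[1:,4]); w=l==i
        ~~~~~~~~~^^^^^^^^^^
    return _wrapfunc(a, 'argmax', axis=axis, out=out, **kwds)
    return bound(*args, **kwds)
ValueError: attempt to get argmax of an empty sequence
```

View pics/w6.png

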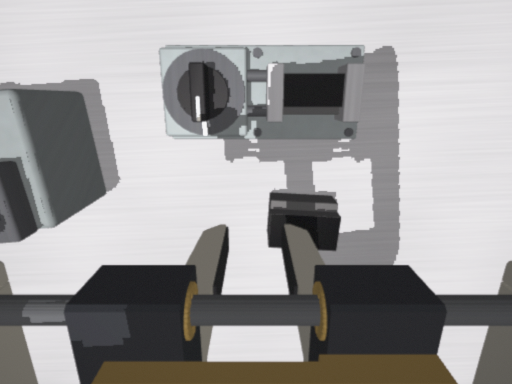

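The pointer at (205,127) stands over the index dash. The bar is within about 0.3° of the fixture's x axis, the sliding jaw is up to the stone, the stone lies flat and the gripper is clear.

```bash
python3 -c "
from plant import order
print(order.close_job())"
```

```text
the job is handed in; nothing more can be done
None
```

The job is handed in: the stone is back flat between the jaws with its rebate facing the front, and the knob is turned to the index mark, closing the sliding jaw up to the stone, at about 21 s of the 72 s allowed.

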